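# Slide a guitar neck blank out to the pointer and hold it for sawing

## Task

The wooden neck blank lies on the sawing block with its wide head end sticking out over the block's edge: slide it farther out along the block, without lifting it off or letting it tip, until the head end is level with the steel finger of the pointer stand. The blank should then lie flat on the block and square to its edge; it would now tip over by itself, so finish while still holding it firmly there with the gripper, and do not let go. Don't touch the pointer stand, and leave the other things on the bench where they are.

Things in the scene. Friction and masses are not known exactly. Their poses are not given: they have to be found in the camera images.
- block: Fixed wooden sawing block, 180 mm wide (its x), 300 mm long (its y), flat top 70 mm above the bench, on two feet. Origin: centre of its underside, on the bench. Its +y axis points outward, the way the blank is slid (to the robot's left, within 16 degrees of world +y); the outer edge is the end at y = +150 mm.
- neck: Loose pale wood neck blank lying on the block, 380 mm long (its y), 22 mm thick, 0.24 to 0.39 kg: shaft 52 mm wide (its x) from y = -190 to +100 mm, then a head 78 mm wide to y = +190 mm. Thin dark centre line on top. Origin: underside, mid-length. Balance point y = +15 mm. Starts with the head end 90 to 140 mm past the edge, up to 6 degrees out of square. A few newtons slide it.
- neck_head_end (a point): Middle of the end face of the blank's head, (0, +190, 11) mm in the blank's frame: the end that must come level with the pointer.
- neck_tail_end (a point): Middle of the end face of the blank's narrow tail, (0, -190, 11) mm in the blank's frame.
- block_edge (a point): Middle of the top of the block's outer edge, (0, +150, 70) mm in the block's frame; axes as the block's.
- pointer: Fixed dark wooden stand on the bench past the block's outer edge, far side: base 60 x 70 x 18 mm, post 24 mm square to 110 mm height, flat steel finger 6 mm wide pointing level at the blank's path (toward -x), 74 to 88 mm above the bench. Origin: on the bench under the finger's tip; base spans x = 55 to 115, y = -35 to +35 mm; axes as the block's.
- pointer_tip (a point): Tip of the steel finger, on its middle line, 81 mm above the bench, 80 mm to the far side (+x) of the block's centre line and 210 to 270 mm outward (+y) of its outer edge; axes as the block's. The head end is to have the same y as this point in the block's frame.
- glue: White glue bottle, 64 mm across, 170 mm tall, standing behind the block's inner end. Origin: centre of its underside. Leave alone.
- tape: Roll of paper tape lying flat, 110 mm across, 25 mm high. Origin: centre of its underside. Leave alone.
- sander: Cork sanding block, 65 x 110 x 32 mm. Origin: centre of its underside. Leave alone.
- knife: Closed dark metal workshop knife, 26 x 170 x 18 mm. Origin: underside of the handle's middle. Leave alone.
Mind the look-alikes: they are no part of the job. There is more than one size of the pointer; the one meant has the size given above.

How it is judged:
By the outcome, as a careful person would: the job done as asked, in the order asked, and still so for the second after the job is handed in, while the arm keeps its last pose, push and grip.
It also fails if it takes over 38 s, if anything falls off the work surface, if the arm or the gripper's body presses on something with over 40 N, if the wrist force passes 120 N, or if a joint passes its speed limit or range.

## Robot

A 6-joint arm with a two-finger parallel gripper is mounted at the origin on the work surface. World frame = base frame: x ahead of the robot, y to its left, z up, the work surface at z = 0. Lengths are in m, angles in rad, forces in N, time in s.
With the tool pointing down it reaches from about 0.375 to 0.9 m from the base axis. Payload 3.1 kg.
Tool frame: the origin (TCP) lies where the fingers leave the gripper's body, on its centre line; the fingertips stand manip.tip_reach ahead of it and the grasp point (between the pads) lies 54 mm ahead of it (manip.tip_reach is the distance from the TCP to the fingertips, in m); z points along the fingers, y is the direction in which the jaws open and shut (so a half turn about z gives the same grasp; the last joint's range is limited). The gripper opens to 85 mm and grips with 20 to 120 N. Pads are 22 mm wide; open, the fingers measure 114 mm over their backs; the gripper's body (76 mm by 85 mm) begins 54 mm behind the grasp point. The pads swing forward as they close: fully open they stand 13 mm farther back than shut.
Start: joints at [-1.387, 0.527, 1.433, -0, 1.181, -0.178], TCP at [0.222, -0.584, 0.304] pointing down, gripper open.
Joint ranges: [-3.08, 3.08], [-0.75, 2.2], [0.22, 2.44], [-1.43, 4.57], [0, 2.65], [-2.85, 2.85]. Speed limits (rad/s): [2.79, 2.79, 3.14, 3.14, 3.14, 3.14].

## Interface

Orientations are given as a unit quaternion [x, y, z, w].
In Python, from station import manip, cams, order gives the robot as it stands. The module is installed in compiled form; this text tells all that it offers.
- The arm moves only by the tool drive_tool, never from a script. Its arguments are lists of equal length, an entry for each row: "linear": the shift along the tool's x, y, z in mm, a list of three; "rot": the turn, a rotation vector about the tool's x, y, z in degrees, a list of three; "hand": the finger opening in mm, from 0 to 85.4. A call has 1 to 20 rows; each row shifts and turns the pose as measured when the row begins, along the tool's axes as they then stand; what a row does not reach is not made up. A row lasts 1/12 s, in which the tool goes at most 41.7 mm and 7.16 degrees, less where a joint would pass 70% of its speed; a pose out of reach is approached as far as the arm can. A call with a gripper value outside its range is refused whole. The fingers move at their own pace and stop on an object; "force" is the grip in N (left out, the last holds). Time passes only in rows, so rows that do not move let the fingers close. It gives the time, the measured TCP pose, the force and the opening at its end, in the units of the state.
- manip.sense(): the state, without advancing time (a new reading comes with each control period).
- cams.snapshot(name): name is "scene" or "top" or "wrist"; returns the picture (420x560x3 uint8, red, green, blue); there is no depth.
- cams.camera_model(name): a dict with "vfov" (degrees; the focal length in pixels is half the picture's height over the tangent of half this angle, whatever the lens; pixels are square), "cx", "cy" (the principal point, pixels), "rvec" (rotation vector, rad) and "tvec" (3), from world to camera coordinates, as OpenCV has them. Camera axes: x right, y down, z forward; pixel columns grow to the right and rows downward; lengths in m; the calibration is good to about 2 mm. The wrist camera is an equidistant fisheye: a pixel r from the principal point sees the ray r / f radians off the axis. A picture is of the moment at which its call begins: read the wrist's pose just before it. camera_model takes no time and is no camera call; for the wrist camera it gives the pose at the moment of the call.
- order.sign_off(): hands the job in, once; it reports no verdict.
Trained networks look in the newest picture that a camera, given by its name, has taken for a name from the list of things; names that differ only in an ending like _2 or _b are one class to them, and where a whole thing is asked for, a point or a joint stands for the part that bears it (a point fixed in the world has none). Each returns a list of dicts, best first, with "score" (0 to 1); they miss things now and then, are a little off and sometimes report something else, mostly with a low value. They report only what shows in the picture. A call takes as long as a camera call. They do not tell look-alikes from the thing itself.
- cams.regions_of(label, camera): "pixels" (420x560 bool, what is visible of it) and "rect" ([left, top, right, bottom] in pixels, round what is visible of it).
- cams.spot_point(label, camera): "at" ([column, row] in pixels: a listed point, or the origin of a listed thing).
The state is a dict: "t": time; "q": joint angles; "qd": joint speeds; "tau": joint torques, N m; "tcp_pos": TCP position; "tool_rot": TCP orientation; "force": force on the tool from outside, world axes, zero at the start; "ft_torque": the same for the moment, N m; "finger_gap": opening from 0.0 (shut) to 1.0 (fully open).
Only numpy, scipy, OpenCV 4.12 (cv2) and the standard library are available. Lean on these libraries where they do the work, as an engineer would, in place of code of your own. Each camera call takes 0.05 s, during which the arm holds its last target. There are 200 camera calls.

## Working session

There is one attempt and no reset: what is moved stays moved. The work goes in short steps, Python scripts to look and compute and a tool call to move; the robot and the scene stay as the last step left them, time stands still between calls to the robot, and variables do not carry over. Pictures are saved under pics/ and viewed, about 8 in all and at most 12, crops included, and the job is handed in when it is done.

Besides the shell and the picture viewer there is one more tool, called after "Emit:" in YAML: its name, and indented under it one key for each argument. drive_tool: Moves the arm, as the interface text tells. Its arguments: {"type":"object","properties":{"linear":{"type":"array","items":{"type":"array","items":{"type":"number"}}},"rot":{"type":"array","items":{"type":"array","items":{"type":"number"}}},"hand":{"type":"array","items":{"type":"number"}},"force":{"type":"number"}},"required":["linear","rot","hand"]}

```bash
mkdir -p pics
cat > h.py <<'E'
import numpy as np, cv2
from station import manip, cams, order
def snap(n,f=None):
    im=cams.snapshot(n)
    if f: cv2.imwrite('pics/'+f,im[:,:,::-1])
    return im
def ray(n,px,m=None):
    m=m or cams.camera_model(n); f=210/np.tan(np.radians(m['vfov'])/2)
    R=cv2.Rodrigues(np.array(m['rvec'],float))[0]; t=np.array(m['tvec'],float)
    d=np.array([(px[0]-m['cx'])/f,(px[1]-m['cy'])/f])
    if n=='wrist':
        r=np.hypot(*d); v=np.array([*(d/max(r,1e-9)*np.sin(r)),np.cos(r)])
    else: v=np.array([*d,1])
    return -R.T@t, R.T@v
def at_z(n,px,z,m=None):
    c,v=ray(n,px,m); return c+v*(z-c[2])/v[2]
def proj(n,p,m=None):
    m=m or cams.camera_model(n); f=210/np.tan(np.radians(m['vfov'])/2)
    c=cv2.Rodrigues(np.array(m['rvec'],float))[0]@np.array(p)+np.array(m['tvec'])
    if n=='wrist':
        a=np.arctan2(np.hypot(c[0],c[1]),c[2]); u=c[:2]/np.hypot(c[0],c[1])*a
    else: u=c[:2]/c[2]
    return u*f+[m['cx'],m['cy']]
E
python3 - <<'E'
from h import *
print(manip.tip_reach, manip.sense()['tool_rot'])
Z=dict(neck_head_end=.081,neck_tail_end=.081,block_edge=.07,pointer_tip=.081,neck=.07,pointer=0,glue=0,tape=0,sander=0,knife=0)
for n in ['scene','top']:
    snap(n,n+'1.png'); m=cams.camera_model(n); print(n,ray(n,(280,210))[0].round(2))
    for l,z in Z.items():
        for r in cams.spot_point(l,n)[:3]: print(n,l,round(r['score'],2),np.round(r['at'],1),at_z(n,r['at'],z,m).round(3))
E
```

```text
0.0726 [ 9.83591413e-01  1.80406986e-01  6.90166264e-06 -1.11834727e-03]
scene [ 1.37 -0.87  1.19]
scene neck_head_end 0.75 [306.3 158.4] [0.486 0.221 0.081]
scene neck_tail_end 0.76 [230.4 208.3] [ 0.478 -0.152  0.081]
scene neck_tail_end 0.23 [267.2 181.5] [0.472 0.028 0.081]
scene neck_tail_end 0.2 [301.9 269.6] [ 0.817 -0.181  0.081]
scene block_edge 0.89 [282.5 174.9] [0.478 0.101 0.07 ]
scene block_edge 0.54 [340.  153.5] [0.55  0.342 0.07 ]
scene pointer_tip 0.64 [356.1 125.3] [0.491 0.521 0.081]
scene pointer_tip 0.58 [338.7 151.6] [0.547 0.336 0.081]
scene neck 0.78 [269.7 184.6] [0.481 0.031 0.07 ]
scene pointer 0.59 [339. 172.] [0.567 0.324 0.   ]
scene pointer 0.56 [320.2 192.5] [0.59  0.184 0.   ]
scene pointer 0.17 [270.  183.2] [0.421 0.094 0.   ]
scene glue 0.73 [163.4 288.9] [ 0.523 -0.473  0.   ]
scene tape 0.8 [233.4 305.2] [ 0.719 -0.368  0.   ]
scene sander 0.91 [126.3 262.3] [ 0.355 -0.491  0.   ]
scene knife 0.84 [302.5 273.3] [ 0.788 -0.14   0.   ]
top [ 0.45 -0.03  1.21]
top neck_head_end 0.85 [193.7 237.9] [0.497 0.234 0.081]
top neck_tail_end 0.74 [331.1 243.8] [ 0.476 -0.148  0.081]
top block_edge 0.97 [247.7 243.1] [0.481 0.084 0.07 ]
top pointer_tip 0.89 [156.1 216.6] [0.558 0.341 0.081]
top pointer_tip 0.84 [215.7 209.8] [0.575 0.172 0.081]
top neck 0.84 [263.8 237.3] [0.497 0.039 0.07 ]
top pointer 0.7 [170. 222.] [0.549 0.325 0.   ]
top pointer 0.5 [219.2 210.3] [0.582 0.176 0.   ]
top glue 0.71 [439.9 225.3] [ 0.529 -0.477  0.   ]
top glue 0.66 [449. 284.] [ 0.358 -0.495  0.   ]
top tape 0.59 [398.7 159.2] [ 0.729 -0.365  0.   ]
top sander 0.55 [450.2 284.7] [ 0.356 -0.499  0.   ]
top knife 0.65 [318.4 145.7] [ 0.775 -0.125  0.   ]
```

View pics/scene1.png

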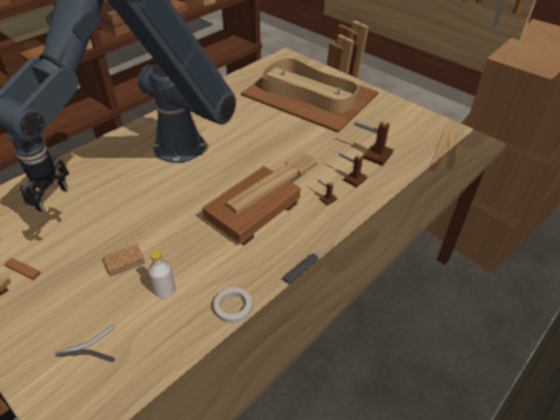

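View pics/top1.png

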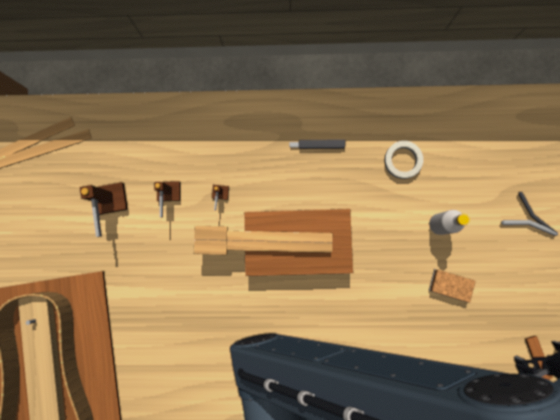

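The blank lies at about (194–331, 240) in the top view. Three pointer stands could be the one meant, with finger tips at top-view pixels (96,235), (161,216) and (217,210). In the scene view they are at about (356,125), (339,153) and (320,182). The block edge is at y≈0.09 m, so a tip 210–270 mm outward and 80 mm to the far side fits only the middle one, at (0.558, 0.341). I'll check this in a close wrist view.

```bash
cat >> h.py <<'E'
from scipy.spatial.transform import Rotation as Ro
def plan(target,yaw,n):
    "rows for a straight move to target TCP, tool down, tool-x yaw (deg)"
    s=manip.sense(); p=np.array(s['tcp_pos']); R=Ro.from_quat(s['tool_rot']); M=R.as_matrix()
    a=np.degrees(np.arctan2(M[1,0],M[0,0])); print('pos',p.round(4),'yaw',a,'tilt',M[:,2].round(4),'gap',s['finger_gap'])
    d=(np.array(target)-p)/n; w=(yaw-a)/n; L=[]
    for i in range(n):
        Ri=Ro.from_euler('z',w*i,degrees=True)*R
        L.append((Ri.inv().apply(d)*1000).round(1).tolist())
    print(L); print('rot z',-w)
E
python3 - <<'E'
from h import *
plan([.48,.07,.33],88,19)
E
```

```text
pos [ 0.2218 -0.5843  0.3039] yaw 20.784349196112025 tilt [-0.e+00 -1.e-04 -1.e+00] gap 1.001833381759401
[[24.9, -27.4, -1.4], [26.6, -25.8, -1.4], [28.1, -24.1, -1.4], [29.5, -22.3, -1.4], [30.9, -20.4, -1.4], [32.1, -18.5, -1.4], [33.1, -16.5, -1.4], [34.1, -14.4, -1.4], [34.9, -12.3, -1.4], [35.6, -10.1, -1.4], [36.2, -7.9, -1.4], [36.6, -5.6, -1.4], [36.9, -3.4, -1.4], [37.0, -1.1, -1.4], [37.0, 1.2, -1.4], [36.9, 3.5, -1.4], [36.6, 5.7, -1.4], [36.1, 8.0, -1.4], [35.6, 10.2, -1.4]]
rot z -3.537665831783577
```

Emit:
drive_tool:
  linear:
    - [25,-27,-1.5]
    - [26.5,-26,-1.5]
    - [28,-24,-1.5]
    - [29.5,-22,-1.5]
    - [31,-20.5,-1.5]
    - [32,-18.5,-1.5]
    - [33,-16.5,-1.5]
    - [34,-14.5,-1.5]
    - [35,-12.5,-1.5]
    - [35.5,-10,-1.5]
    - [36,-8,-1.5]
    - [36.5,-5.5,-1.5]
    - [37,-3.5,-1.5]
    - [37,-1,-1.5]
    - [37,1,-1.5]
    - [37,3.5,-1.5]
    - [36.5,5.5,-1.5]
    - [36,8,-1.5]
    - [35.5,10,-1.5]
    - [0,0,0]
  rot:
    - [0,0,-3.5]
    - [0,0,-3.5]
    - [0,0,-3.5]
    - [0,0,-3.5]
    - [0,0,-3.5]
    - [0,0,-3.5]
    - [0,0,-3.5]
    - [0,0,-3.5]
    - [0,0,-3.5]
    - [0,0,-3.5]
    - [0,0,-3.5]
    - [0,0,-3.5]
    - [0,0,-3.5]
    - [0,0,-3.5]
    - [0,0,-3.5]
    - [0,0,-3.5]
    - [0,0,-3.5]
    - [0,0,-3.5]
    - [0,0,-3.5]
    - [0,0,0]
  hand: [85,85,85,85,85,85,85,85,85,85,85,85,85,85,85,85,85,85,85,85]

```text
t: 2.77
tcp_pos: [0.4789, 0.0981, 0.3315]
tool_rot: [0.706, 0.708, 0.001, 0.01]
force: [-0.3, 0.1, 0.6]
finger_gap: 0.996
```

Run:
```python
from h import *
s=manip.sense(); print(s['t'],np.round(s['tcp_pos'],4),s['force'],s['qd'])
n='wrist'; m=cams.camera_model(n); im=snap(n,'w1.png'); print(ray(n,(280,210),m))
for l,z in dict(neck_head_end=.081,neck_tail_end=.081,block_edge=.07,pointer_tip=.081,neck=.07,pointer=0).items():
    for r in cams.spot_point(l,n)[:3]: print(l,round(r['score'],2),np.round(r['at'],1),at_z(n,r['at'],z,m).round(4))
import pickle; pickle.dump(m,open('w1.pkl','wb'))
cv2.imwrite('pics/w1b.png',cv2.resize(im,(800,600),interpolation=cv2.INTER_CUBIC)[:,:,::-1])
```

```text
2.7667 [0.4789 0.0981 0.3315] [-0.32066683  0.09126692  0.57610501] [-0.03282619 -0.01395141  0.0343029  -0.08013249  0.01692369 -0.00607159]
(array([0.47914956, 0.18281719, 0.40211086]), array([ 0.02447414, -0.32172661, -0.94651625]))
neck_head_end 0.8 [282.9  56.2] [0.4898 0.2299 0.081 ]
neck_tail_end 0.75 [272.7 363.3] [ 0.4787 -0.1471  0.081 ]
pointer_tip 0.64 [363.1 111.2] [0.5701 0.1777 0.081 ]
neck 0.68 [280.4 231.1] [0.4883 0.0453 0.07  ]
neck 0.16 [448.1 309.3] [ 0.7274 -0.0791  0.07  ]
```

View pics/w1b.png

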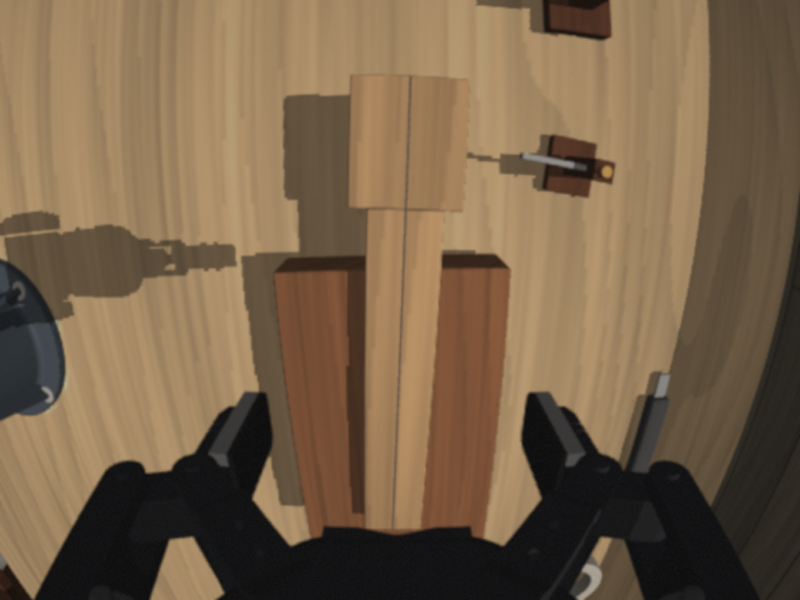

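The wrist view shows the blank's head end at (351–469, 76) and the block's outer top edge at (276,272)–(508,269). The small pointer is at (523,156), and the middle one only shows its base at the top border (577,15). I'll shift outward to see that stand and the edge together.

Emit:
drive_tool:
  linear:
    - [40,0,-10]
    - [40,0,-10]
    - [40,0,-10]
    - [0,0,0]
    - [0,0,0]
  rot:
    - [0,0,0]
    - [0,0,0]
    - [0,0,0]
    - [0,0,0]
    - [0,0,0]
  hand: [85,85,85,85,85]

```text
t: 3.53
tcp_pos: [0.4798, 0.2074, 0.3594]
tool_rot: [0.717, 0.697, -0.002, 0.009]
force: [-0.5, 0.3, -0.2]
finger_gap: 0.996
```

Run:
```python
from h import *
import pickle
s=manip.sense(); print(s['t'],np.round(s['tcp_pos'],4))
n='wrist'; m=cams.camera_model(n); im=snap(n,'w2.png'); print(ray(n,(280,210),m)[0])
for l,z in dict(neck_head_end=.081,block_edge=.07,pointer_tip=.081,neck=.07,pointer=0).items():
    for r in cams.spot_point(l,n)[:3]: print(l,round(r['score'],2),np.round(r['at'],1),at_z(n,r['at'],z,m).round(4))
pickle.dump(m,open('w2.pkl','wb'))
cv2.imwrite('pics/w2b.png',cv2.resize(im,(800,600),interpolation=cv2.INTER_CUBIC)[:,:,::-1])
```

```text
3.5333 [0.4798 0.2074 0.3594]
[0.48302643 0.29232396 0.42977592]
neck_head_end 0.75 [280.9 158.4] [0.489  0.2314 0.081 ]
pointer_tip 0.7 [354.1 200.2] [0.5717 0.1814 0.081 ]
pointer_tip 0.62 [343.6  75.2] [0.558  0.3214 0.081 ]
neck 0.88 [282.8 299.3] [0.487  0.0429 0.07  ]
pointer 0.77 [347.1 182.9] [0.5812 0.1811 0.    ]
```

View pics/w2b.png

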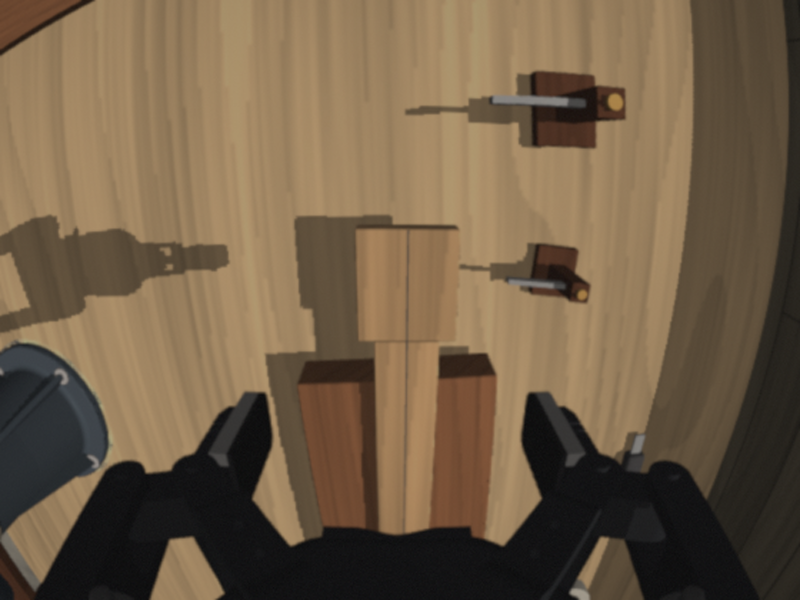

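Run:
```python
from h import *
import pickle
S=800/560
def pt(k,u,v,z):
    m=pickle.load(open(f'w{k}.pkl','rb')); return at_z('wrist',((u+.5)/S-.5,(v+.5)/S-.5),z,m)
for k,L in {2:dict(tip=(491,100,.088),fbase=(583,103,.088),cl=(299,384,.07),cr=(496,376,.07),sl=(325,532,.07),sr=(484,532,.07),hl=(357,229,.092),hr=(458,229,.092),cA=(407.5,228,.092),cB=(403.5,532,.092),baseUL=(532,72,.018),baseLL=(532,146,.018),baseLR=(595,148,.018)),
 1:dict(cl=(276,272,.07),cr=(509,269,.07),sl=(312,530,.07),sr=(484,530,.07),hl=(350,75,.092),hr=(469,80,.092),cA=(409.5,77,.092),cB=(393,528,.092))}.items():
    P={a:pt(k,*b) for a,b in L.items()}
    for a,p in P.items(): print(k,a,p.round(4))
    f=lambda a,b:(P[b]-P[a])[:2]
    ang=lambda v:np.degrees(np.arctan2(v[1],v[0])).round(2)
    print('edge',ang(f('cl','cr')),np.linalg.norm(f('cl','cr')),'sides',ang(f('sl','cl'))-90,ang(f('sr','cr'))-90,'neck',ang(f('cB','cA'))-90,'head',ang(f('hl','hr')),np.linalg.norm(f('hl','hr')))
    if k==2: print('finger',ang(f('tip','fbase')))
a=cv2.imread('pics/w2.png')
A=cv2.resize(a[50:120,330:450],None,fx=6,fy=6,interpolation=cv2.INTER_CUBIC)
B=cv2.resize(a[235:285,200:355],None,fx=5,fy=5,interpolation=cv2.INTER_CUBIC)
cv2.imwrite('pics/c1.png',cv2.vconcat([A[:330],cv2.copyMakeBorder(B,0,0,0,0,0)[:, :720]]))
```

```text
2 tip [0.5566 0.3266 0.088 ]
2 fbase [0.6293 0.3286 0.088 ]
2 cl [0.3939 0.0923 0.07  ]
2 cr [0.5703 0.0942 0.07  ]
2 sl [ 0.3961 -0.1007  0.07  ]
2 sr [ 0.5738 -0.1095  0.07  ]
2 hl [0.456  0.2326 0.092 ]
2 hr [0.5306 0.2305 0.092 ]
2 cA [0.4932 0.2321 0.092 ]
2 cB [ 0.4833 -0.0773  0.092 ]
2 baseUL [0.61   0.3614 0.018 ]
2 baseLL [0.6091 0.2931 0.018 ]
2 baseLR [0.6719 0.2944 0.018 ]
edge 0.63 0.17639365584368766 sides 0.6500000000000057 1.0100000000000051 neck -1.8199999999999932 head -1.63 0.07464307842252965
finger 1.57
1 cl [0.3941 0.0929 0.07  ]
1 cr [0.57   0.0946 0.07  ]
1 sl [ 0.399 -0.177  0.07 ]
1 sr [ 0.5756 -0.1802  0.07  ]
1 hl [0.4541 0.2324 0.092 ]
1 hr [0.5318 0.23   0.092 ]
1 cA [0.4927 0.2307 0.092 ]
1 cB [ 0.4816 -0.1481  0.092 ]
edge 0.57 0.17600437646588304 sides 1.0600000000000023 1.1700000000000017 neck -1.6800000000000068 head -1.76 0.07776019311136405
```

View pics/c1.png

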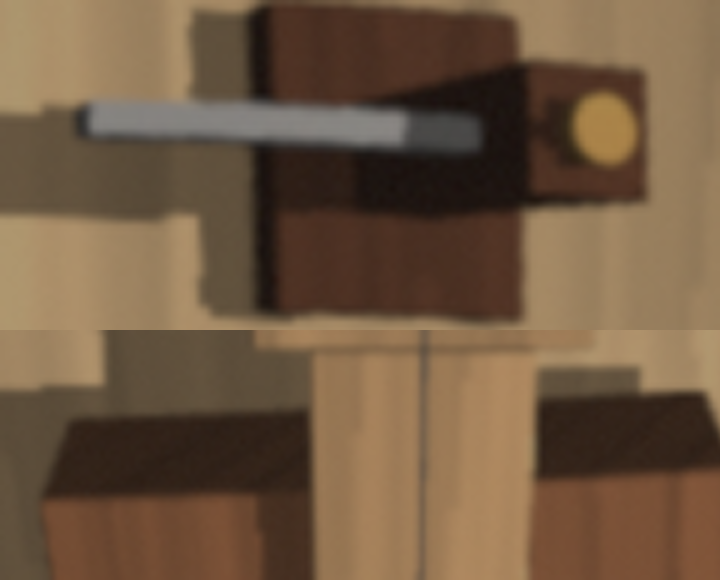

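The crop confirms the middle pointer: its base measures about 63 × 68 mm, and its tip is 78 mm to the far side and 232 mm outward of the edge. The block is yawed about +0.9° and the neck about −1.75°, so it needs a slide of about 95 mm. I'll go over the shaft 60 mm from the tail.

Run:
```python
from h import *
print(manip.tip_reach)
plan([.4833,-.088,.19],88.25,10)
```

```text
0.0726
pos [0.4798 0.2059 0.3589] yaw 88.15588920156338 tilt [ 0.0086 -0.0166 -0.9998] gap 0.9940890280217959
[[-29.1, 1.1, 17.4], [-29.1, 1.1, 17.4], [-29.1, 1.1, 17.4], [-29.1, 1.1, 17.4], [-29.1, 1.1, 17.4], [-29.1, 1.1, 17.4], [-29.1, 1.1, 17.4], [-29.1, 1.1, 17.4], [-29.1, 1.1, 17.4], [-29.1, 1.1, 17.4]]
rot z -0.009411079843661695
```

Emit:
drive_tool:
  linear:
    - [-29,1,17.5]
    - [-29,1,17.5]
    - [-29,1,17.5]
    - [-29,1,17.5]
    - [-29,1,17.5]
    - [-29,1,17.5]
    - [-29,1,17.5]
    - [-29,1,17.5]
    - [-29,1,17.5]
    - [-29,1,17.5]
    - [0,0,0]
    - [0,0,0]
  rot:
    - [0.5,1,0]
    - [0,0,0]
    - [0,0,0]
    - [0,0,0]
    - [0,0,0]
    - [0,0,0]
    - [0,0,0]
    - [0,0,0]
    - [0,0,0]
    - [0,0,0]
    - [0,0,0]
    - [0,0,0]
  hand: [85,85,85,85,85,85,85,85,85,85,85,85]

```text
t: 4.83
tcp_pos: [0.4819, -0.1058, 0.1773]
tool_rot: [0.723, 0.69, 0.006, 0.002]
force: [0.1, 1.1, -0.6]
finger_gap: 0.997
```

Run:
```python
from h import *
plan([.4833,-.088,.145],88.25,4)
```

```text
pos [ 0.4819 -0.1058  0.1773] yaw 87.33521394449762 tilt [ 0.0113  0.005  -0.9999] gap 0.997105044021176
[[4.4, 0.0, 8.1], [4.4, 0.1, 8.1], [4.4, 0.1, 8.1], [4.4, 0.1, 8.1]]
rot z -0.22869651387559387
```

Emit:
drive_tool:
  linear:
    - [4.5,0,8]
    - [4.5,0,8]
    - [4.5,0,8]
    - [3.5,0,5]
    - [0,0,0]
    - [0,0,0]
  rot:
    - [0.6,-0.3,-0.4]
    - [0,0,-0.4]
    - [0,0,0]
    - [0,0,0]
    - [0,0,0]
    - [0,0,0]
  hand: [85,85,85,85,85,85]

```text
t: 5.33
tcp_pos: [0.4822, -0.0844, 0.1467]
tool_rot: [0.717, 0.697, -0.0, -0.0]
force: [-0.2, 0.1, -0.0]
finger_gap: 0.997
```

Run:
```python
from h import *
plan([.4833,-.088,.145],88.25,1); print(manip.sense()['force'])
snap('wrist','w3.png')
```

```text
pos [ 0.4822 -0.0844  0.1467] yaw 88.35312929022983 tilt [-2.e-04 -1.e-04 -1.e+00] gap 0.9967823790334122
[[-3.6, 1.2, 1.7]]
rot z 0.10312929022983042
[-0.2303683   0.13801961 -0.03958314]
```

View pics/w3.png

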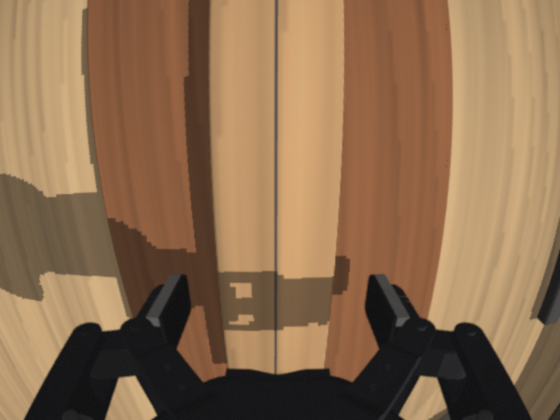

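The open jaws straddle the shaft, with pads at (180,285) and (378,285) and the centre line at (276, 200), so they are centred and square. I'm closing now.

Emit:
drive_tool:
  linear:
    - [0,0,0]
    - [0,0,0]
    - [0,0,0]
    - [0,0,0]
    - [0,0,0]
    - [0,0,0]
    - [0,0,0]
    - [0,0,0]
    - [0,0,0]
    - [0,0,0]
  rot:
    - [0,0,0]
    - [0,0,0]
    - [0,0,0]
    - [0,0,0]
    - [0,0,0]
    - [0,0,0]
    - [0,0,0]
    - [0,0,0]
    - [0,0,0]
    - [0,0,0]
  hand: [60,45,45,45,45,45,45,45,45,45]
  force: 60

```text
t: 6.22
tcp_pos: [0.4823, -0.0836, 0.148]
tool_rot: [0.717, 0.697, 0.0, 0.0]
force: [-0.6, 1.1, -0.2]
finger_gap: 0.59
```

Run:
```python
from h import *
import pickle
plan([.4822,-.0844,.1467],88.35,1); s=manip.sense(); print(s['force'],s['ft_torque'],s['t'])
n='wrist'; m=cams.camera_model(n); snap(n,'w4.png'); pickle.dump(m,open('w4.pkl','wb'))
for l in ['neck_head_end','pointer_tip']:
    for r in cams.spot_point(l,n)[:3]: print(l,round(r['score'],2),np.round(r['at'],1),at_z(n,r['at'],.081,m).round(4))
```

```text
pos [ 0.4823 -0.0836  0.148 ] yaw 88.38529254008581 tilt [ 1.2e-03 -1.0e-04 -1.0e+00] gap 0.5897900561276587
[[-0.8, -0.1, 1.3]]
rot z 0.035292540085819724
[-0.55993067  1.13412307 -0.17710227] [ 0.04986497 -0.03357005 -0.03016827] 6.2167
pointer_tip 0.31 [278.   15.9] [0.4877 0.0404 0.081 ]
```

Emit:
drive_tool:
  linear:
    - [2,0,0.8]
    - [6,0,0.5]
    - [8,-0.3,0.2]
    - [8,-0.3,0.1]
    - [4,0,0]
  rot:
    - [0,0,0]
    - [0,0,0]
    - [0,0,-0.3]
    - [0,0,-0.3]
    - [0,0,0]
  hand: [45,45,45,45,45]

```text
t: 6.78
tcp_pos: [0.4847, -0.0578, 0.1482]
tool_rot: [0.712, 0.702, 0.0, 0.005]
force: [0.4, -2.0, 0.5]
finger_gap: 0.59
```

Run:
```python
from h import *
plan([.4815,.008,.1467],90.9,8); s=manip.sense(); print(s['force'],s['ft_torque'],s['t'])
```

```text
pos [ 0.4847 -0.0578  0.1482] yaw 89.1223206647338 tilt [ 0.0074 -0.007  -0.9999] gap 0.5900021469543548
[[8.2, -0.5, 0.1], [8.2, -0.5, 0.1], [8.2, -0.5, 0.1], [8.2, -0.4, 0.1], [8.2, -0.4, 0.1], [8.2, -0.4, 0.1], [8.2, -0.3, 0.1], [8.2, -0.3, 0.1]]
rot z -0.22220991690827496
[ 0.36972935 -1.98915846  0.52324127] [-0.22773948  0.10992886  0.00637693] 6.7833
```

Emit:
drive_tool:
  linear:
    - [6,-0.6,0.6]
    - [8,-0.6,0.6]
    - [8,-0.6,0.4]
    - [8,-0.6,0.4]
    - [8,-0.6,0.2]
    - [5,-0.3,0.2]
    - [0,0,0.3]
    - [0,0,0.3]
  rot:
    - [0.3,0.3,-0.3]
    - [0,0,-0.4]
    - [0,0,-0.4]
    - [0,0,-0.4]
    - [0,0,-0.2]
    - [0,0,0]
    - [0,0,0]
    - [0,0,0]
  hand: [45,45,45,45,45,45,45,45]

```text
t: 7.45
tcp_pos: [0.4849, -0.0118, 0.1481]
tool_rot: [0.698, 0.716, 0.001, 0.007]
force: [0.1, -4.9, 7.0]
finger_gap: 0.594
```

Run:
```python
from h import *
import pickle
plan([.4815,.008,.1467],90.9,4); s=manip.sense(); print(s['force'],s['ft_torque'],s['t'])
n='wrist'; m=cams.camera_model(n); im=snap(n,'w5.png'); pickle.dump(m,open('w5.pkl','wb'))
print(proj(n,[.5566,.327,.088],m),proj(n,[.48,.32,.092],m))
cv2.imwrite('pics/w5b.png',cv2.resize(im,(800,600),interpolation=cv2.INTER_CUBIC)[:,:,::-1])
```

```text
pos [ 0.4849 -0.0118  0.1481] yaw 91.49895545373252 tilt [ 0.0117 -0.0084 -0.9999] gap 0.5936493232314337
[[5.0, -0.7, 0.3], [5.0, -0.7, 0.3], [5.0, -0.8, 0.3], [5.0, -0.8, 0.3]]
rot z 0.1497388634331287
[ 0.12049697 -4.85141927  7.04099838] [-0.61950346  0.30772696  0.08064704] 7.45
[ 401.64232222 -234.06996346] [ 279.82642034 -251.66318866]
```

View pics/w5b.png

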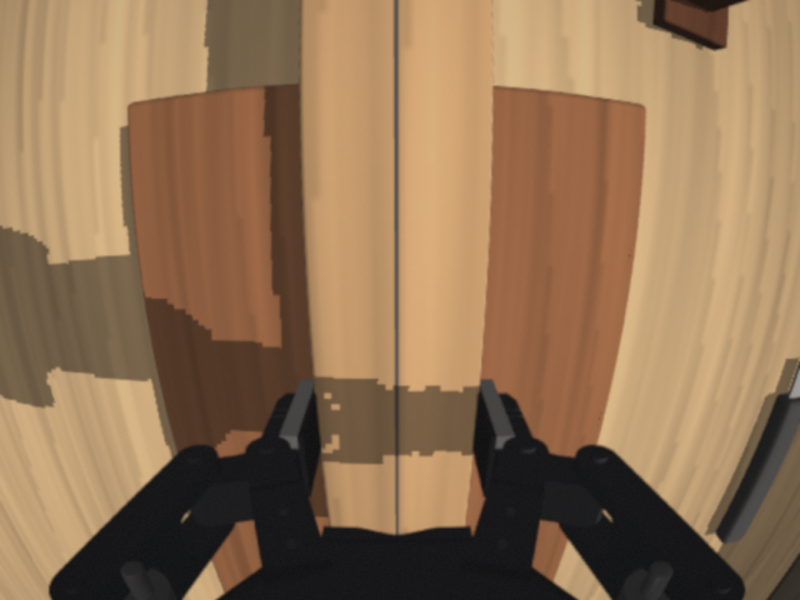

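Grip holds and the centre line runs straight through the pads at x≈397 px. The block's outer edge is at about row 100, but the head is out of this view. By kinematics about 22 mm of slide is left. I'll also straighten a slight tool tilt.

Emit:
drive_tool:
  linear:
    - [3,0,0]
    - [6,0,0]
    - [6,0,0]
    - [4,0,0]
    - [0,0,0]
    - [0,0,0]
  rot:
    - [0.4,0.3,0.2]
    - [0.4,0.3,0.2]
    - [0.2,0.2,0]
    - [0.2,0.2,0]
    - [0,0,0]
    - [0,0,0]
  hand: [45,45,45,45,45,45]

```text
t: 8.0
tcp_pos: [0.4851, 0.01, 0.148]
tool_rot: [0.7, 0.714, 0.0, -0.007]
force: [-1.0, -3.7, 3.6]
finger_gap: 0.593
```

Run:
```python
from h import *
plan([.4845,.0108,.1475],91,1); s=manip.sense(); print(s['force'],s['ft_torque'],s['t'])
for n,(r0,r1,c0,c1) in dict(top=(190,290,130,290),scene=(120,220,220,380)).items():
    im=snap(n,n+'6.png'); m=cams.camera_model(n)
    for l,z in dict(neck_head_end=.081,pointer_tip=.081).items():
        for r in cams.spot_point(l,n)[:3]: print(n,l,round(r['score'],2),np.round(r['at'],1),at_z(n,r['at'],z,m).round(4))
    cv2.imwrite(f'pics/{n}6c.png',cv2.resize(im[r0:r1,c0:c1],None,fx=5,fy=5,interpolation=cv2.INTER_CUBIC)[:,:,::-1])
```

```text
pos [0.4851 0.01   0.148 ] yaw 91.07840443317268 tilt [-0.009   0.0095 -0.9999] gap 0.5930517251561167
[[0.8, -0.5, 0.5]]
rot z 0.07840443317267898
[-1.0116705  -3.70704117  3.5816038 ] [-0.75486486 -0.16210884 -0.01808765] 8.0
top neck_head_end 0.86 [162.  246.5] [0.474  0.3227 0.081 ]
top pointer_tip 0.79 [216.  213.4] [0.5649 0.1716 0.081 ]
top pointer_tip 0.78 [ 98.  238.9] [0.4973 0.5045 0.081 ]
top pointer_tip 0.56 [156.6 216.3] [0.5589 0.3394 0.081 ]
scene neck_head_end 0.65 [320.9 147.7] [0.4834 0.3082 0.081 ]
scene pointer_tip 0.77 [338.7 153.9] [0.5559 0.3249 0.081 ]
scene pointer_tip 0.72 [354.3 123.9] [0.4798 0.5234 0.081 ]
scene pointer_tip 0.48 [315.  181.4] [0.5926 0.1441 0.081 ]
```

View pics/top6c.png

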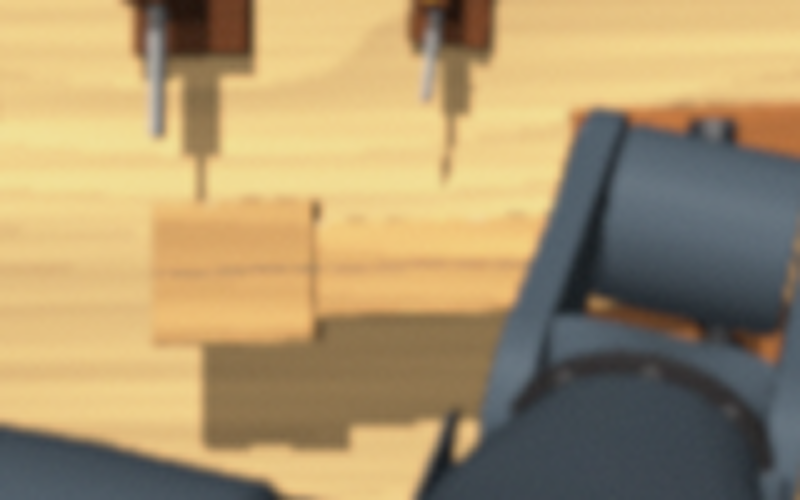

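View pics/scene6c.png

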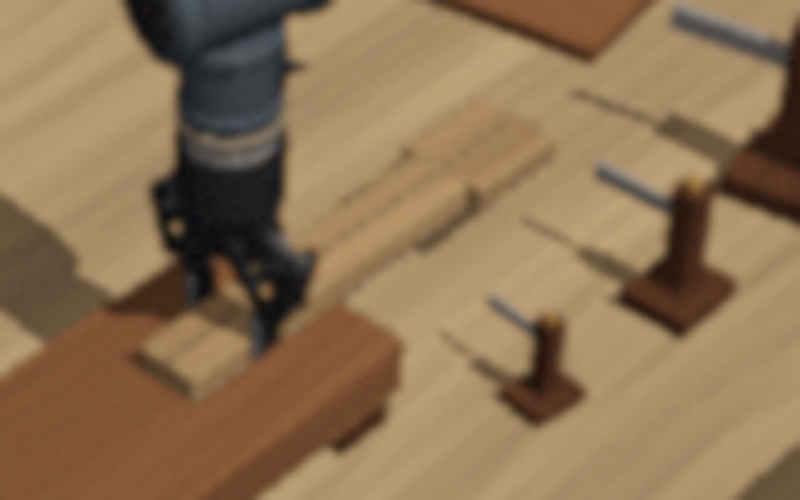

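Run:
```python
from h import *
im=cv2.imread('pics/top6.png').astype(int); m=cams.camera_model('top')
print('tip rows 210-216, cols 154-168, blue'); print(im[210:217,154:170,0])
print('head blue mean cols 154-168', im[233:257,154:170].mean(0).round(0).astype(int).tolist())
print('rows',[ (c,int(np.argmin(im[240:250,c].sum(1)))+240) for c in range(164,236,6)])
def u(p): return -.0157*p[0]+.9999*p[1]
for c in (159.5,160,160.5,161): print(c,'head',at_z('top',(c,244.3),.092,m).round(4),u(at_z('top',(c,244.3),.092,m)),'tip',at_z('top',(c,216.5),.088,m).round(4),u(at_z('top',(c,216.5),.088,m)))
```

```text
tip rows 210-216, cols 154-168, blue
[[132 130 130 131 138 155 162 142 111 113 127 123 100  80  72  74]
 [134 132 133 133 139 156 164 142 112 115 128 125 102  82  76  74]
 [137 137 136 136 142 158 165 142 112 119 131 129 104  83  77  77]
 [141 141 140 139 145 160 166 143 114 121 136 131 109  87  78  78]
 [145 144 145 146 151 164 166 143 114 124 140 136 112  89  81  81]
 [147 146 146 147 151 163 164 140 114 125 140 136 112  88  83  81]
 [148 148 147 148 151 158 157 133 114 126 142 136 113  88  82  81]]
head blue mean cols 154-168 [[131, 196, 231], [131, 196, 231], [132, 196, 231], [132, 197, 232], [132, 197, 232], [128, 193, 230], [120, 184, 227], [112, 177, 225], [109, 174, 224], [109, 174, 224], [109, 174, 224], [109, 174, 224], [108, 174, 224], [109, 174, 224], [109, 174, 224], [109, 174, 224]]
rows [(164, 244), (170, 244), (176, 244), (182, 243), (188, 243), (194, 243), (200, 243), (206, 243), (212, 242), (218, 242), (224, 242), (230, 243)]
159.5 head [0.48   0.3264 0.092 ] 0.31883534120336865 tip [0.5576 0.329  0.088 ] 0.32020792617530874
160 head [0.48  0.325 0.092] 0.3174400386813723 tip [0.5576 0.3276 0.088 ] 0.31879835928837635
160.5 head [0.4799 0.3236 0.092 ] 0.3160448382777609 tip [0.5576 0.3262 0.088 ] 0.3173888962468723
161 head [0.4799 0.3222 0.092 ] 0.31464973998132456 tip [0.5575 0.3248 0.088 ] 0.3159795370393212
```

Emit:
drive_tool:
  linear:
    - [0,0,0.2]
    - [0,0,0.2]
    - [0,0,0]
    - [0,0,0]
  rot:
    - [-0.3,-0.3,0]
    - [0,0,0]
    - [0,0,0]
    - [0,0,0]
  hand: [45,45,45,45]

```text
t: 8.63
tcp_pos: [0.4846, 0.0103, 0.1479]
tool_rot: [0.701, 0.713, 0.001, -0.003]
force: [0.4, 0.9, 1.4]
finger_gap: 0.589
```

Run:
```python
from h import *
plan([.4845,.0108,.1475],91,1); s=manip.sense(); print(s['force'],s['ft_torque'],s['t'])
```

```text
pos [0.4846 0.0103 0.1479] yaw 90.98962588117047 tilt [-0.0036  0.0054 -1.    ] gap 0.589119837060941
[[0.5, -0.1, 0.4]]
rot z -0.010374118829531653
[0.39196396 0.93216233 1.43573492] [-0.22893449 -0.26067839  0.09483297] 8.6333
```

The head end is 0.5–2 mm short of the tip (kinematics and top view, respectively). One small last nudge, levelling the tool and pressing lightly down.

Emit:
drive_tool:
  linear:
    - [1.2,0,0.6]
    - [0.5,0,0.6]
    - [0,0,0.5]
    - [0,0,0.5]
    - [0,0,0.5]
  rot:
    - [-0.2,-0.3,0]
    - [0,0,0]
    - [0,0,0]
    - [0,0,0]
    - [0,0,0]
  hand: [45,45,45,45,45]
  force: 80

```text
t: 9.05
tcp_pos: [0.4843, 0.0108, 0.1479]
tool_rot: [0.701, 0.713, -0.0, 0.001]
force: [-0.1, -0.6, 8.8]
finger_gap: 0.584
```

Run:
```python
from h import *
plan([.4845,.0115,.1475],91,1); s=manip.sense(); print(s['force'],s['ft_torque'],s['t'])
im=snap('top','top7.png').astype(int); print(im[233:257,154:170,2-0].mean(0).round(0), im[233:257,154:170,2].mean(0).round(0)[:0])
plan([.4845,.0115,.1475],91,1); s=manip.sense(); print(s['force'],s['ft_torque'])
```

```text
pos [0.4843 0.0108 0.1479] yaw 90.97485430403997 tilt [ 9.0e-04 -1.8e-03 -1.0e+00] gap 0.584472744288044
[[0.7, 0.2, 0.4]]
rot z -0.025145695960034686
[-0.06292954 -0.57269997  8.84906465] [0.02267773 0.00147939 0.13130775] 9.05
[131. 131. 131. 132. 132. 128. 120. 112. 109. 108. 108. 108. 108. 108.
 108. 109.] []
pos [0.4843 0.0108 0.148 ] yaw 90.97507846835647 tilt [ 8.0e-04 -1.8e-03 -1.0e+00] gap 0.5833348690046833
[[0.7, 0.2, 0.4]]
rot z -0.024921531643528283
[ 0.13475821 -0.17680778  8.24532923] [ 0.01279134 -0.01043572  0.11160083]
```

Emit:
drive_tool:
  linear:
    - [2,0,0.3]
    - [1,0,0.3]
    - [0,0,0.3]
    - [0,0,0.3]
  rot:
    - [0,0.1,0]
    - [0,0,0]
    - [0,0,0]
    - [0,0,0]
  hand: [45,45,45,45]

```text
t: 9.43
tcp_pos: [0.4843, 0.0127, 0.1479]
tool_rot: [0.701, 0.713, -0.0, 0.001]
force: [0.1, 0.2, 6.9]
finger_gap: 0.585
```

Run:
```python
from h import *
im=snap('top','top8.png').astype(int); print(im[233:257,154:170,2].mean(0).round(0))
im=snap('scene'); cv2.imwrite('pics/s8.png',cv2.resize(im[110:230,200:360],None,fx=5,fy=5,interpolation=cv2.INTER_CUBIC)[:,:,::-1])
plan([.4845,.0115,.1475],91,1); s=manip.sense(); print(s['force'],s['ft_torque'],s['t'])
```

```text
[131. 131. 132. 131. 127. 117. 110. 108. 108. 108. 108. 108. 108. 108.
 108. 108.]
pos [0.4843 0.0127 0.1479] yaw 90.97533128696158 tilt [ 0.001  -0.0016 -1.    ] gap 0.5839590125606023
[[-1.2, 0.2, 0.4]]
rot z -0.024668713038423107
[ 0.36620307 -0.80917971  6.77929721] [-0.07888292 -0.06500727  0.10516876] 9.5333
```

View pics/s8.png

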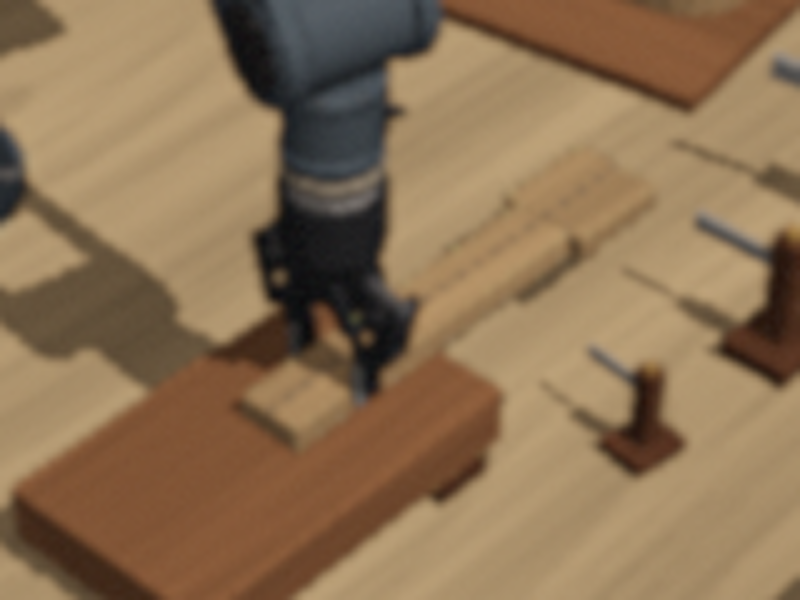

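Run:
```python
from h import *
print(order.sign_off())
```

```text
the job is handed in; nothing more can be done
None
```

I slid the neck blank out until its head end was about level with the steel finger. I handed the job in with the gripper still holding it at 80 N and pressing down with about 7 N. It took about 9.5 s of the 38 s allowed.

- **Pointer:** of the three stands, I used the middle one. Its base measured about 63 × 68 mm, and its tip is 78 mm to the far side and 232 mm past the edge, which fits only that stand.
- **Slide:** I gripped the shaft about 60 mm from the tail, moved it about 95 mm outward, and turned it about 2.6° to bring it square.
- **Head end against the tip:** arm position and top camera both put the head end slightly past the tip. The estimates run from 0.5 to 2 mm, and the cameras' own error is about 2 mm. My last nudge overshot a little, and I did not back it off.
- **Square and flat:** the tool's heading says the blank is within about 0.2° of square. A rough reading of its centre line in the top view, just before the last nudges, was about 0.5° off. The tool was upright to about 0.1°, and with no sideways load or twist to speak of, the blank should be lying flat. The last picture agrees.
- **Tilt along the way:** the tool leaned up to about 0.8° during the slide and was corrected. I saw no sign of the blank lifting or tipping.
- **Other things:** I never moved the arm near the pointer stand or the other items on the bench. I did not measure their positions again at the end.

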